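Peel the top tray off a clinging stack

ROBOT

A 7-joint arm with a two-finger parallel gripper is mounted at the origin on a cart in front of the work surface, level with it; the furniture and walls round the work are solid. World frame = base frame: x ahead of the robot, y to its left, z up, the work surface at z = 0. Lengths are in mm, angles in rad, forces in N, time in s.
With the tool pointing down it reaches from about 400 to 875 mm from the base axis. Payload 4.4 kg.
Tool frame: the origin (TCP) lies midway between the tips of the shut fingers; the grasp point (between the pads) lies 19 mm behind it; x points along the fingers, z is the direction in which the jaws open and shut, and the axes are right-handed (so a half turn about x gives the same grasp; the last joint's range is limited). The gripper opens to 85 mm and grips with 20 to 120 N. Pads are 22 mm wide; open, the fingers measure 114 mm over their backs; the gripper's body (76 mm by 85 mm) begins 54 mm behind the grasp point. The pads swing forward as they close: fully open they stand 13 mm farther back than shut.
Start: joints at [1.228, 0.628, 0.038, 1.517, -0.027, 0.996, -0.02], TCP at [177.659, -625.264, 231.313] pointing down, gripper open.
Joint ranges: [-3.06, 3.06], [-0.37, 2.12], [-1.25, 1.32], [0.18, 2.47], [-1.1, 4.24], [0.23, 1.98], [-2.94, 2.94]. Speed limits (rad/s): [2.57, 2.57, 3.14, 3.14, 3.14, 3.14, 3.14].

INTERFACE

Orientations are given as a unit quaternion [x, y, z, w].
In Python, from plant import bot gives the robot as it stands. The module is installed in compiled form; this text tells all that it offers.
- The arm moves only by the tool drive_tool, never from a script. Its argument "deltas" is a list of rows, each an object with "jaw": the gripper's target within -1 to 1 (fully open at 1, half-way at 0, shut at -1); "dp": the shift along the tool's x, y, z in cm, a list of three; "turn": the turn about the tool's x in degrees. A call has 1 to 20 rows; each row shifts and turns the commanded pose from where the row before left it, along the tool's axes as they then stand; what a row does not reach is not made up. A row lasts 1/10 s, in which the tool goes at most 50 mm and 8.59 degrees, less where a joint would pass 70% of its speed; a pose out of reach is approached as far as the arm can. A call is refused whole if a number of a shift passes 5 or a number of a turn 8.59, either way. A call with a gripper value outside its range is refused whole. The fingers move at their own pace and stop on an object; "force" is the grip in N (left out, the last holds). Time passes only in rows, so rows that do not move let the fingers close. It gives the time, the measured TCP pose, the force and the opening at its end, in the units of the state.
- bot.read_state(): the state, without advancing time (a new reading comes with each control period).
- bot.get_image(name): name is "side" or "top"; returns a dict with "color" (384x512x3 uint8, red, green, blue), "depth" (384x512 float32, mm along the optical axis (not along the pixel's ray), 0 where there is no reading), "K" (3x3 intrinsics, pixels), "xyz" and "attitude" of the camera in the world. Camera axes: x right, y down, z forward; pixel columns grow to the right and rows downward; lengths in mm; the calibration is good to about 2 mm. A picture is of the moment at which its call begins.
- bot.close_job(): hands the job in, once; it reports no verdict.
The state is a dict: "t": time; "qpos": joint angles; "dq": joint speeds; "joint_efforts": joint torques, N m; "ee_pos": TCP position; "tool_rot": TCP orientation; "force": force on the tool from outside, world axes, zero at the start; "ft_torque": the same for the moment, N m; "opening": finger opening in mm.
Only numpy, scipy, OpenCV 4.12 (cv2) and the standard library are available. Lean on these libraries where they do the work, as an engineer would, in place of code of your own. Each camera call takes 0.05 s, during which the arm holds its last target. There are 200 camera calls.

TASK

A stack of nested desk trays clings together, half hidden under the low wooden riser. Take the upright brass tab on the corner of the top tray and draw the whole stack straight out until it is completely clear of the riser's board; then peel off only the top tray by raising the tab's corner first, so that the opposite corner comes out last, while the trays below stay flat on the desk. Finish while still holding the top tray: hold it up still and level, about 20 cm above the right-hand end of the brown leather writing pad, and do not let go; leave the eraser, clip and ink bottle alone.

Things in the scene. Friction and masses are not known exactly. Their poses are not given: they have to be found in the camera images.
- tab (a point): Centre of the upright brass tab on one corner of the top tray: a fin 34 long, 10 thick, 30 mm tall. This point is 15 mm above its foot; nested, foot 48 and top 78 mm above the desk. Axes are the top tray's: x towards the riser, y to the tab's side, z up. The fin runs along (-1,1,0), so pinch it along (1,1,0) from above, a finger on each side, both outside the tray.
- top_center (a point): Middle of the top tray (grey painted metal, rim 150 x 120 mm and 4 mm thick, basin 20 mm deep with one divider; about 0.13 kg), 8 mm below the underside of its rim. The tab's centre lies at (-77, 62, 27) mm from it. Axes as tab. Nested, it is 14 mm above lower_center.
- tab_corner (a point): Corner of the top tray's rim at the tab, half-way through the rim's thickness; axes of the tray.
- far_corner (a point): Corner of the top tray's rim diagonally opposite the tab, half-way through the rim's thickness: 150 mm and 120 mm along the sides from the tab's corner. It is the last to come out.
- lower_center (a point): Middle of the lower trays: two more grey painted metal trays locked together as one loose piece, rim 150 (x) x 120 mm, 44 mm high (60 mm at the catches), about 0.6 kg; this point is 22 mm above the desk. Axes parallel to the top tray's while nested. The top tray's rim rests on their rim.
- riser_front (a point): Middle of the front lower edge of the riser's board: a fixed wooden shelf, board 140 mm deep (x) and 230 wide, underside 78 and top 94 mm above the desk, on two side cheeks 194 mm apart. x points into the gap, so the stack comes out along -x; y left, z up. The stack is clear when its middle is more than 80 mm in front of this point. A tumbler and a stamp on the riser are fixed.
- pad_spot (a point): Fixed point on the right-hand end of the leather writing pad (430 mm deep), about 185 mm in from its right edge and half-way between its front and back edges, 4 mm above the desk, over which the top tray's middle is to be held.
- eraser: Blue and white eraser, 21 x 52 x 12 mm, loose, to the right of the stack; origin under its middle.
- clip: Black binder clip, 32 x 31 x 43 mm, loose, to the right of the stack; origin under its middle.
- ink_bottle: Ink bottle, 49 x 48 x 58 mm, loose, to the right of the riser; origin under its middle.
- top_tray: The top tray itself; origin under the middle of its basin, 12 mm below top_center; axes as tab.
- lower_trays: The lower trays themselves; origin under their middle, on the desk. Four spring ball catches, 43 mm before and behind the middle, stand out to 75 mm on both long sides and clip over the top rim; each lets go at about 2 N once the rim there has risen 4 mm. Pulled all at once they hold about as much as these trays weigh, so these may jump up; corner by corner they let go gently.

How it is judged:
By the outcome, as a careful person would: the job done as asked, in the order asked, and still so for the second after the job is handed in, while the arm keeps its last pose, push and grip.
It also fails if it takes over 48 s, if anything falls off the work surface, if the arm or the gripper's body presses on something with over 40 N, if the wrist force passes 120 N, or if a joint passes its speed limit or range.

## Working session

There is one attempt and no reset: what is moved stays moved. The work goes in short steps, Python scripts to look and compute and a tool call to move; the robot and the scene stay as the last step left them, time stands still between calls to the robot, and variables do not carry over. Pictures are saved under pics/ and viewed, about 8 in all and at most 12, crops included, and the job is handed in when it is done.

Besides the shell and the picture viewer there is one more tool, called after ">>>" as a command line: name --argument value ..., lists and objects as JSON in quotes. drive_tool: Moves the arm, as the interface text tells. Its arguments: {"type":"object","properties":{"deltas":{"type":"array"},"force":{"type":"number"}},"required":["deltas"]}

```bash
mkdir -p pics; cat > h.py <<'E'
import numpy as np, cv2
from plant import bot
from scipy.spatial.transform import Rotation as R
def shot(n,tag):
    im=bot.get_image(n); np.savez(f'{tag}.npz',**{k:np.array(v) for k,v in im.items()})
    cv2.imwrite(f'pics/{tag}.png',im['color'][:,:,::-1]); return im
def load(tag): return dict(np.load(f'{tag}.npz'))
def world(im,u,v,d=None,z=None):
    K=im['K'];r=np.array([(u-K[0,2])/K[0,0],(v-K[1,2])/K[1,1],1.])
    M=R.from_quat(im['attitude']).as_matrix() if np.size(im['attitude'])==4 else np.array(im['attitude'])
    w=M@r; p=np.array(im['xyz'])
    if z is not None: d=(z-p[2])/w[2]
    if d is None: d=im['depth'][int(round(v)),int(round(u))]
    return p+w*d
def proj(im,p):
    M=R.from_quat(im['attitude']).as_matrix(); c=M.T@(np.array(p)-im['xyz']); q=im['K']@c; return q[:2]/q[2]
E
python3 - <<'E'
from h import *
for n in('top','side'):
    im=shot(n,n+'0'); print(n,im['xyz'],im['attitude'],im['K'])
a=cv2.imread('pics/top0.png');cv2.imwrite('pics/top0b.png',cv2.resize(a,(800,600)))
a=cv2.imread('pics/side0.png');cv2.imwrite('pics/side0b.png',cv2.resize(a,(800,600)))
print(bot.read_state())
E
```

```text
top [ 502.34533975  -19.85003433 1051.65392366] [-0.70280051  0.70925668 -0.03938002  0.03841383] [[367.62141469   0.         256.97882642]
 [  0.         367.62141469 185.38181814]
 [  0.           0.           1.        ]]
side [ 387.93442939 -639.28625653  628.36098505] [ 0.89252157 -0.12588689  0.07263812 -0.42694431] [[353.42650155   0.         251.96007311]
 [  0.         353.42650155 189.47101801]
 [  0.           0.           1.        ]]
{'t': 0.1, 'qpos': array([ 1.22822485,  0.62926172,  0.03845502,  1.51825307, -0.02701338,
        0.99631333, -0.01998537]), 'dq': array([-0.00093599, -0.00219526, -0.00057202, -0.00332953, -0.00015249,
       -0.0005677 ,  0.00093257]), 'joint_efforts': array([ 4.04701685e-03, -5.64543879e+01,  1.23122837e+00, -1.93975532e+01,
        1.13821260e-02,  5.46350828e-03, -6.29482855e-06]), 'ee_pos': array([ 177.48869819, -624.71854325,  230.48076936]), 'tool_rot': array([ 0.42661028,  0.56467895, -0.42588525,  0.5637048 ]), 'force': array([ 0.21470379, -0.69245803, -1.02887745]), 'ft_torque': array([-0.02463102,  0.00050157,  0.04723697]), 'opening': 85.73419942112963}
```

View pics/top0b.png

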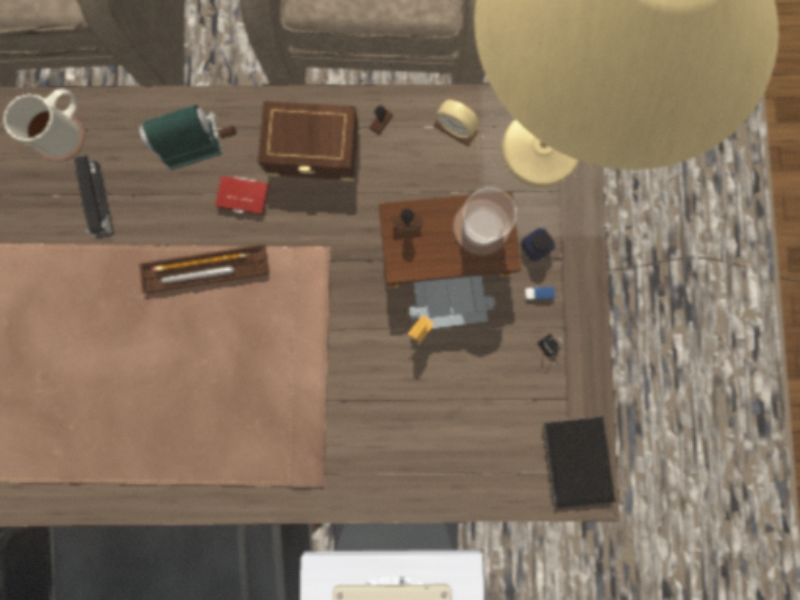

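View pics/side0b.png

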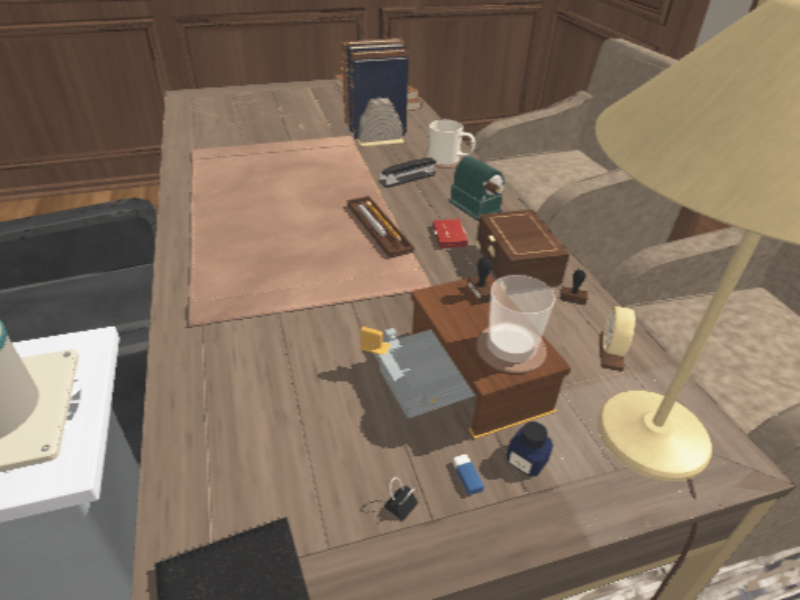

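The top view (viewed at 800x600) shows the riser at about (450,240), the stack at (450,300), the tab at (421,328), the eraser at (540,294), the clip at (548,346) and the ink bottle at (538,243). The pad's right edge is at about x=326. I'll enlarge crops of both views to locate things more precisely.

```bash
python3 - <<'E'
from h import *
a=cv2.imread('pics/top0.png')[120:240,235:365];b=cv2.imread('pics/side0.png')[170:290,215:345]
cv2.imwrite('pics/c1.png',np.hstack([cv2.resize(x,None,fx=3,fy=4.6,interpolation=cv2.INTER_CUBIC) if 0 else cv2.resize(x,(400,369),interpolation=cv2.INTER_CUBIC) for x in (a,b)]))
cv2.imwrite('pics/c1.png',cv2.resize(a,(650,600),interpolation=cv2.INTER_CUBIC))
im=load('top0')
# yellow tab
for n in('top0','side0'):
    im=load(n);c=im['color'].astype(int);
    m=(c[...,0]>190)&(c[...,2]<90)&(c[...,1]>110);v,u=np.nonzero(m);print(n,m.sum(),u.mean(),v.mean())
    P=np.array([world(im,x,y) for x,y in zip(u,v)]);print(P.mean(0),P.min(0),P.max(0))
# pad corners (view px): TR(330,245) BR(323,487)
im=load('top0')
for u,v in((330,246),(324,487)): print(world(im,u*.64,v*.64,z=4))
E
```

```text
top0 84 268.1904761904762 209.1904761904762
[547.124211   -51.30699898  60.92831373] [531.03184673 -70.37294323  44.17115672] [561.85470415 -34.71605886  80.89579265]
side0 61 291.91803278688525 237.62295081967213
[655.5970822  -96.25019897  24.11278582] [ 528.36389421 -221.80702066    1.64463971] [772.93602944 406.34793347  78.63459705]
[700.60003069 109.7833877    4.        ]
[268.42884173 118.44865031   4.        ]
```

View pics/c1.png

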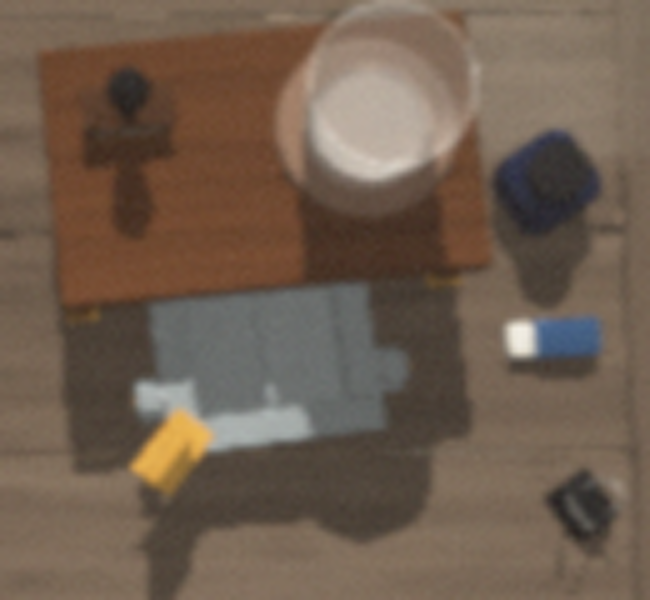

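```bash
python3 - <<'E'
from h import *
im=load('top0'); W=lambda u,v,z: world(im,235+u/5-.4,120+v/5-.4,z=z)
P=lambda *a:print(*[np.round(x,1) for x in a])
l,r=W(65,303,94),W(490,268,94);P('riser front',l,r,(l+r)/2,np.linalg.norm(l-r)); d=l-r;P('riser yaw deg',np.degrees(np.arctan2(-d[0],d[1])))
l,r=W(40,52,94),W(490,268,94)
a,b,c=W(210,448,48),W(385,430,48),W(369,285,48)
P('front',a,b,np.degrees(np.arctan2(-(a-b)[0],(a-b)[1])),np.linalg.norm(a-b));P('right',c,np.degrees(np.arctan2((c-b)[1],(c-b)[0])))
yaw=np.mean([np.arctan2(-(a-b)[0],(a-b)[1]),np.arctan2((c-b)[1],(c-b)[0])])
# tab top face fit from bright pixels
m=im['color'].astype(int);m=(m[...,0]>150)&(m[...,2]<100)&(m[...,1]>90)&(m[...,0]-m[...,2]>90)
v,u=np.nonzero(m);k=(u>255)&(u<285)&(v>195)&(v<225)
Q=np.array([world(im,x,y,z=78) for x,y in zip(u[k],v[k])]);Z=np.array([world(im,x,y)[2] for x,y in zip(u[k],v[k])])
P('tab z=78 proj mean',Q.mean(0),k.sum(),np.sort(Z).astype(int))
X=Q[:,:2]-Q[:,:2].mean(0);w,V=np.linalg.eigh(X.T@X);P(V[:,1],np.degrees(np.arctan2(V[1,1],V[0,1])),4*np.sqrt(w/len(X)))
for n,p in dict(e1=(505,340,12),e2=(600,336,12),clip=(583,507,20),ink=(548,180,50)).items():P(n,W(*p))
# right edge corner -> tab estimate from corner b: corner b=( -75,-60,~) in tray
Rz=lambda t:np.array([[np.cos(t),-np.sin(t)],[np.sin(t),np.cos(t)]])
for t in(yaw,np.radians(6)):P(np.degrees(t),'center',b[:2]+Rz(t)@[75,60],'tab',b[:2]+Rz(t)@[-2,122])
s=load('side0');print(proj(s,[0,0,0]))
aa=cv2.imread('pics/side0.png')[190:280,215:325];cv2.imwrite('pics/c2.png',cv2.resize(aa,(733,600),interpolation=cv2.INTER_CUBIC))
E
```

```text
Traceback (most recent call last):
numpy._core._exceptions._UFuncNoLoopError: ufunc 'multiply' did not contain a loop with signature matching types (dtype('<U11'), dtype('float64')) -> None
```

```bash
python3 - <<'E'
from h import *
np.set_printoptions(precision=1,suppress=True)
im=load('top0'); W=lambda u,v,z: world(im,235+u/5-.4,120+v/5-.4,z=z)
P=print
l,r=W(65,303,94),W(490,268,94);P('riser front',l,r,(l+r)/2,np.linalg.norm(l-r)); d=l-r;P('riser yaw deg',np.degrees(np.arctan2(-d[0],d[1])))
a,b,c=W(210,448,48),W(385,430,48),W(369,285,48)
P('front',a,b,np.degrees(np.arctan2(-(a-b)[0],(a-b)[1])),np.linalg.norm(a-b));P('right',c,np.degrees(np.arctan2((c-b)[1],(c-b)[0])))
yaw=np.mean([np.arctan2(-(a-b)[0],(a-b)[1]),np.arctan2((c-b)[1],(c-b)[0])])
m=im['color'].astype(int);m=(m[...,0]>150)&(m[...,2]<100)&(m[...,1]>90)&(m[...,0]-m[...,2]>90)
v,u=np.nonzero(m);k=(u>255)&(u<285)&(v>195)&(v<225)
Q=np.array([world(im,x,y,z=78) for x,y in zip(u[k],v[k])]);Z=np.array([world(im,x,y)[2] for x,y in zip(u[k],v[k])])
P('tab z=78 proj mean',Q.mean(0),k.sum(),np.sort(Z).astype(int))
X=Q[:,:2]-Q[:,:2].mean(0);w,V=np.linalg.eigh(X.T@X);P(V[:,1],np.degrees(np.arctan2(V[1,1],V[0,1])),4*np.sqrt(w/len(X)))
for n,p in dict(e1=(505,340,12),e2=(600,336,12),clip=(583,507,20),ink=(548,180,50)).items():P(n,W(*p))
Rz=lambda t:np.array([[np.cos(t),-np.sin(t)],[np.sin(t),np.cos(t)]])
for t in(yaw,np.radians(4.7)):P(np.degrees(t),'center',b[:2]+Rz(t)@[75,60],'tab',b[:2]+Rz(t)@[-2,122])
aa=cv2.imread('pics/side0.png')[190:280,215:325];cv2.imwrite('pics/c2.png',cv2.resize(aa,(733,600),interpolation=cv2.INTER_CUBIC))
E
```

```text
riser front [622.1   2.8  94. ] [ 638.6 -220.9   94. ] [ 630.3 -109.    94. ] 224.34635744866947
riser yaw deg 4.2244207937581075
front [547.4 -74.6  48. ] [ 556.4 -170.4   48. ] 5.338216193106867 96.13301401781125
right [ 636.3 -163.6   48. ] 4.845293970196444
tab z=78 proj mean [545.2 -51.6  78. ] 117 [-1 40 44 44 44 44 45 45 46 46 46 46 46 46 46 47 47 47 47 47 47 47 47 47
 47 47 47 47 47 47 47 48 48 48 48 48 48 48 48 48 48 48 48 48 48 49 49 49
 49 49 49 49 49 49 49 49 49 49 49 49 49 50 50 50 50 50 50 50 51 51 51 53
 72 72 73 73 73 74 74 74 74 75 75 75 75 75 75 75 76 76 76 76 76 76 76 77
 77 77 77 77 77 77 77 77 77 78 78 78 78 78 79 79 79 79 79 79 80]
[-0.7  0.8] 130.91929949500812 [25.3 43.5]
e1 [ 608.9 -245.3   12. ]
e2 [ 610.7 -299.5   12. ]
clip [ 513.8 -284.1   20. ]
ink [ 693.7 -263.8   50. ]
5.091755081651655 center [ 625.7 -103.9] tab [543.5 -49. ]
4.7 center [ 626.2 -104.4] tab [544.4 -48.9]
```

View pics/c2.png

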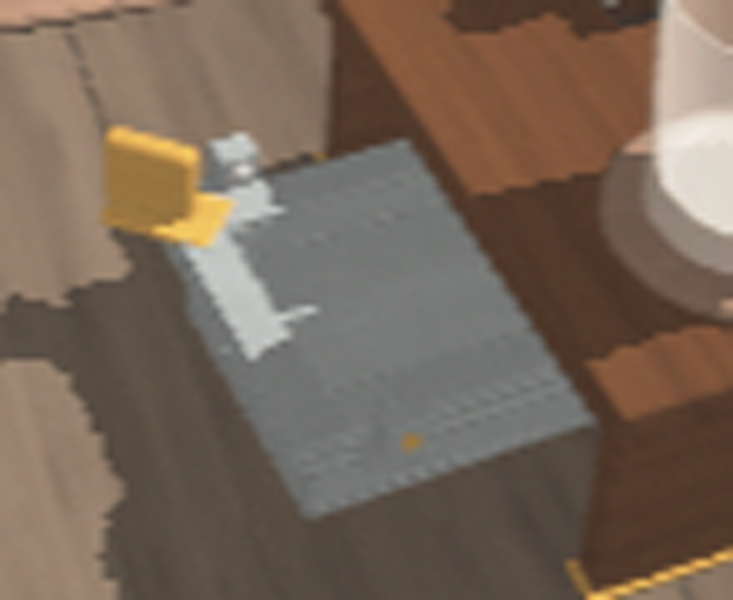

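The side crop shows the upright fin standing on a flat brass foot, with the catches nearby. I'll take the tab position from the high pixels only and work out the approach in tool axes.

```bash
cat >> h.py <<'E'
np.set_printoptions(precision=2,suppress=True)
def plan(p,jaw_deg=None,s=None):
    s=s or bot.read_state(); T=R.from_quat(s['tool_rot']).as_matrix()
    print('t',s['t'],'pos',s['ee_pos'],'F',s['force'],'open',s['opening'],'tool axes x',T[:,0],'z ang',np.degrees(np.arctan2(T[1,2],T[0,2])))
    if jaw_deg is not None:
        d=np.degrees(np.arctan2(T[1,2],T[0,2])); e=(jaw_deg-d+90)%180-90
        # turn +a about tool x(down) rotates z by -a in world
        print('turn',-e)
    print('dp cm (present axes)',T.T@(np.array(p)-s['ee_pos'])/10)
E
python3 - <<'E'
from h import *
im=load('top0');c=im['color'].astype(int)
m=(c[...,0]-c[...,2]>90)&(c[...,1]>90);v,u=np.nonzero(m)
k=(u>255)&(u<285)&(v>195)&(v<225);Q=[]
for x,y in zip(u[k],v[k]):
    p=world(im,x,y)
    if p[2]>66:Q.append(p)
Q=np.array(Q);print(len(Q),Q.mean(0));X=Q[:,:2]-Q[:,:2].mean(0);w,V=np.linalg.eigh(X.T@X);print(np.degrees(np.arctan2(V[1,1],V[0,1])),np.sqrt(12*w/len(X)))
s=load('side0');c=s['color'].astype(int);m=(c[...,0]-c[...,2]>90)&(c[...,1]>90);v,u=np.nonzero(m)
Q=np.array([world(s,x,y) for x,y in zip(u,v)]);Q=Q[(abs(Q[:,0]-545)<40)&(abs(Q[:,1]+50)<40)&(Q[:,2]>52)]
print(len(Q),Q.mean(0),Q.min(0),Q.max(0))
t=np.radians(4.8);print(bot.read_state()['tool_rot'])
plan([541,-47,150],49.8)
E
```

```text
45 [541.59 -50.24  76.74]
143.34859311831843 [ 9.79 31.3 ]
58 [541.85 -55.57  72.97] [527.73 -73.8   52.17] [552.69 -42.94  80.  ]
[ 0.43  0.56 -0.43  0.56]
t 0.1 pos [ 177.49 -624.72  230.48] F [ 0.21 -0.69 -1.03] open 85.73419942112963 tool axes x [-0.  0. -1.] z ang -74.14219853507265
turn 56.057801464927365
dp cm (present axes) [  8.13  50.75 -45.63]
```

>>> drive_tool --deltas '[{"dp":[0.4,3.6,-3.25],"turn":0,"jaw":-0.3},{"dp":[0.4,3.6,-3.25],"turn":0,"jaw":-0.3},{"dp":[0.4,3.6,-3.25],"turn":0,"jaw":-0.3},{"dp":[0.4,3.6,-3.25],"turn":0,"jaw":-0.3},{"dp":[0.4,3.6,-3.25],"turn":0,"jaw":-0.3},{"dp":[0.4,3.6,-3.25],"turn":0,"jaw":-0.3},{"dp":[0.4,3.6,-3.25],"turn":0,"jaw":-0.3},{"dp":[0.4,3.6,-3.25],"turn":0,"jaw":-0.3},{"dp":[0.4,3.6,-3.25],"turn":0,"jaw":-0.3},{"dp":[0.4,3.6,-3.25],"turn":0,"jaw":-0.3},{"dp":[0.4,3.6,-3.25],"turn":0,"jaw":-0.3},{"dp":[0.4,3.6,-3.25],"turn":0,"jaw":-0.3},{"dp":[0.4,3.6,-3.25],"turn":0,"jaw":-0.3},{"dp":[0.4,3.6,-3.25],"turn":0,"jaw":-0.3}]' --force 80

```text
t: 1.5
ee_pos: [538.7, -48.0, 175.0]
tool_rot: [0.426, 0.564, -0.426, 0.564]
force: [1.0, -0.3, 0.1]
opening: 29.7
```

>>> drive_tool --deltas '[{"dp":[0,0,0],"turn":8,"jaw":-0.3},{"dp":[0,0,0],"turn":8,"jaw":-0.3},{"dp":[0,0,0],"turn":8,"jaw":-0.3},{"dp":[0,0,0],"turn":8,"jaw":-0.3},{"dp":[0,0,0],"turn":8,"jaw":-0.3},{"dp":[0,0,0],"turn":8,"jaw":-0.3},{"dp":[0,0,0],"turn":8,"jaw":-0.3},{"dp":[0,0,0],"turn":0,"jaw":-0.3}]'

```text
t: 2.3
ee_pos: [537.9, -49.7, 175.0]
tool_rot: [-0.641, -0.298, 0.642, -0.298]
force: [1.2, 0.4, -0.6]
opening: 29.7
```

```bash
python3 - <<'E'
from h import *
plan([539.5,-47,49],49.8);print(bot.read_state()['qpos'])
E
```

```text
t 2.3 pos [537.9  -49.66 174.98] F [ 1.21  0.4  -0.57] open 29.709291462470393 tool axes x [-0. -0. -1.] z ang -130.1482339891899
turn 0.05176601081012677
dp cm (present axes) [12.6  -0.04 -0.32]
[-0.17  0.57  0.32  1.89 -0.25  0.73 -1.98]
```

>>> drive_tool --deltas '[{"dp":[2,0,-0.1],"turn":0,"jaw":-0.3},{"dp":[2,0,-0.1],"turn":0,"jaw":-0.3},{"dp":[2,0,-0.1],"turn":0,"jaw":-0.3},{"dp":[2,0,0],"turn":0,"jaw":-0.3},{"dp":[0.7,0,0],"turn":0,"jaw":-0.3}]'

```text
t: 2.8
ee_pos: [538.7, -47.3, 86.5]
tool_rot: [-0.64, -0.3, 0.642, -0.298]
force: [-0.6, -0.0, 0.3]
opening: 29.6
```

```bash
python3 - <<'E'
from h import *
plan([539.5,-47,49],49.8)
im=shot('side','s1');a=cv2.imread('pics/s1.png')[160:280,200:330]
p=proj(im,[542.5,-50,63]);q=proj(im,bot.read_state()['ee_pos']);print(p,q,(p-[200,160])*5,(q-[200,160])*5)
cv2.imwrite('pics/c3.png',cv2.resize(a,(650,600),interpolation=cv2.INTER_CUBIC))
E
```

```text
t 2.8 pos [538.75 -47.25  86.5 ] F [-0.62 -0.02  0.29] open 29.612595302792673 tool axes x [-0.  0. -1.] z ang -129.9644712101661
turn 0.23552878983389292
dp cm (present axes) [ 3.75  0.05 -0.07]
[237.68 215.2 ] [235.77 207.3 ] [188.39 275.98] [178.83 236.48]
```

View pics/c3.png

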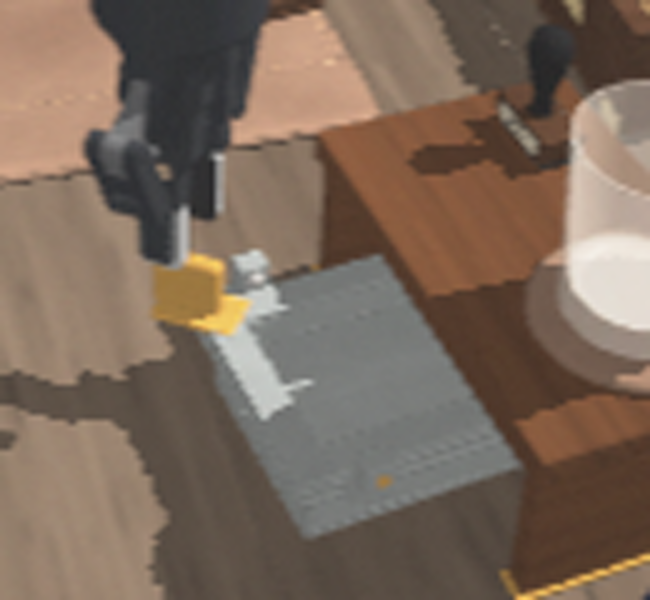

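The crop shows the fingers straddling the fin (fin at about (188,285), finger tips at about (165,260) and (215,215)). Next I'll descend and close.

>>> drive_tool --deltas '[{"dp":[1.3,0,-0.05],"turn":0,"jaw":-0.3},{"dp":[1.3,0,0],"turn":0,"jaw":-0.3},{"dp":[1.1,0,0],"turn":0,"jaw":-0.3},{"dp":[0,0,0],"turn":0,"jaw":-0.3}]'

```text
t: 3.25
ee_pos: [539.3, -47.0, 49.8]
tool_rot: [-0.64, -0.299, 0.642, -0.298]
force: [-0.0, 0.1, 0.2]
opening: 30.2
```

>>> drive_tool --deltas '[{"dp":[0,0,0],"turn":0,"jaw":-1},{"dp":[0,0,0],"turn":0,"jaw":-1},{"dp":[0,0,0],"turn":0,"jaw":-1},{"dp":[0,0,0],"turn":0,"jaw":-1},{"dp":[0,0,0],"turn":0,"jaw":-1},{"dp":[0,0,0],"turn":0,"jaw":-1}]' --force 80

```text
t: 3.85
ee_pos: [540.8, -47.0, 51.6]
tool_rot: [0.641, 0.298, -0.641, 0.298]
force: [0.6, 1.6, 0.7]
opening: 8.3
```

```bash
python3 - <<'E'
from h import *
s=bot.read_state();t=np.radians(4.6)
plan(s['ee_pos']+100*np.array([-np.cos(t),-np.sin(t),0]))
E
```

```text
t 3.85 pos [540.76 -47.01  51.57] F [0.61 1.61 0.66] open 8.324067772720534 tool axes x [ 0.  0. -1.] z ang -130.12076221878172
dp cm (present axes) [-0.01 -7.11  7.04]
```

>>> drive_tool --deltas '[{"dp":[0,-0.2,0.2],"turn":0,"jaw":-1},{"dp":[0,-0.5,0.495],"turn":0,"jaw":-1},{"dp":[0,-0.5,0.495],"turn":0,"jaw":-1},{"dp":[0,-0.5,0.495],"turn":0,"jaw":-1},{"dp":[0,-0.5,0.495],"turn":0,"jaw":-1},{"dp":[0,-0.5,0.495],"turn":0,"jaw":-1},{"dp":[0,-0.5,0.495],"turn":0,"jaw":-1},{"dp":[0,-0.5,0.495],"turn":0,"jaw":-1},{"dp":[0,-0.5,0.495],"turn":0,"jaw":-1},{"dp":[0,-0.5,0.495],"turn":0,"jaw":-1},{"dp":[0,-0.5,0.495],"turn":0,"jaw":-1},{"dp":[0,-0.5,0.495],"turn":0,"jaw":-1},{"dp":[0,-0.5,0.495],"turn":0,"jaw":-1},{"dp":[0,-0.5,0.495],"turn":0,"jaw":-1},{"dp":[0,-0.5,0.495],"turn":0,"jaw":-1},{"dp":[0,-0.3,0.3],"turn":0,"jaw":-1},{"dp":[0,0,0],"turn":0,"jaw":-1},{"dp":[0,0,0],"turn":0,"jaw":-1}]'

```text
t: 5.65
ee_pos: [434.0, -55.7, 51.5]
tool_rot: [-0.641, -0.298, 0.642, -0.297]
force: [2.3, -0.9, 7.5]
opening: 8.8
```

```bash
python3 - <<'E'
from h import *
plan([440,-56,51])
im=shot('side','s2');shot('top','t2')
a=cv2.imread('pics/s2.png')[150:290,160:340];b=cv2.imread('pics/t2.png')[150:270,235:335]
cv2.imwrite('pics/c4.png',np.hstack([cv2.resize(a,(450,350),interpolation=cv2.INTER_CUBIC),cv2.resize(b,(350,350),interpolation=cv2.INTER_CUBIC)]))
E
```

```text
t 5.65 pos [434.01 -55.74  51.49] F [ 2.3  -0.9   7.52] open 8.840159355246088 tool axes x [-0.  0. -1.] z ang -130.17653161082976
dp cm (present axes) [ 0.05  0.47 -0.37]
```

View pics/c4.png

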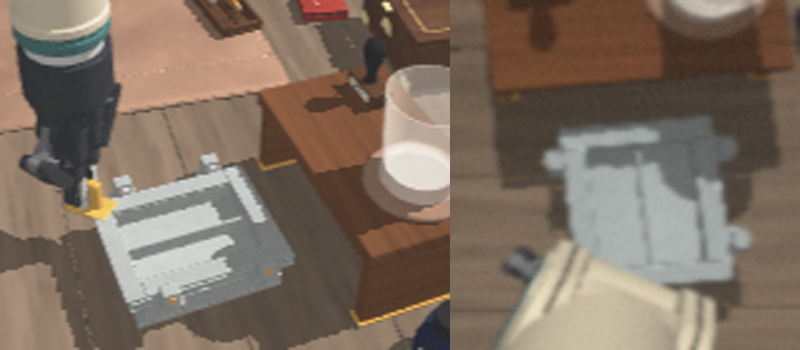

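The stack is fully out: the back edge shows a clear gap in front of the riser in both crops. Now I'll peel, using a light grip so the tray can pivot about the jaw axis and following an arc about the far corner.

>>> drive_tool --deltas '[{"dp":[0,0,0],"turn":0,"jaw":-1},{"dp":[0,0,0],"turn":0,"jaw":-1},{"dp":[-0.1,0,0],"turn":0,"jaw":-1},{"dp":[-0.2,0.03,0],"turn":0,"jaw":-1},{"dp":[-0.2,0.03,0],"turn":0,"jaw":-1},{"dp":[-0.2,0.03,0],"turn":0,"jaw":-1},{"dp":[-0.2,0.03,0],"turn":0,"jaw":-1},{"dp":[-0.2,0.04,0],"turn":0,"jaw":-1},{"dp":[-0.2,0.04,0],"turn":0,"jaw":-1},{"dp":[0,0,0],"turn":0,"jaw":-1}]' --force 20

```text
t: 6.75
ee_pos: [437.1, -56.4, 64.8]
tool_rot: [0.641, 0.298, -0.641, 0.298]
force: [-1.7, 1.4, -2.1]
opening: 8.3
```

```bash
cat >> h.py <<'E'
def hmap(tag,pts,c=(519.5,-113),yaw=4.8):
    "median height near tray-frame xy points, from a saved image"
    im=load(tag); t=np.radians(yaw); ct,st=np.cos(t),np.sin(t)
    v,u=np.nonzero(im['depth']>0); K=im['K']; d=im['depth'][v,u]
    M=R.from_quat(im['attitude']).as_matrix(); P=(M@np.vstack([(u-K[0,2])/K[0,0]*d,(v-K[1,2])/K[1,1]*d,d])).T+im['xyz']
    q=(P[:,:2]-c)@np.array([[ct,-st],[st,ct]])
    for p in pts:
        k=(abs(q[:,0]-p[0])<5)&(abs(q[:,1]-p[1])<5)&(P[:,2]<160); print(tag,p,k.sum(),np.percentile(P[k,2],[10,50,90]) if k.any() else '')
E
python3 - <<'E'
from h import *
plan([440,-56,51])
shot('side','s3')
pts=[(73,-58),(73,0),(73,58),(0,-58),(0,58),(-73,-58),(-73,0),(-43,-67)]
for n in('s2','s3'):hmap(n,pts)
E
```

```text
t 6.75 pos [437.09 -56.45  64.79] F [-1.68  1.38 -2.11] open 8.330973920020003 tool axes x [ 0.  0. -1.] z ang -130.0864963592882
dp cm (present axes) [ 1.38  0.19 -0.22]
s2 (73, -58) 33 [-1.48 35.47 46.27]
s2 (73, 0) 7 [43.75 47.28 48.51]
s2 (73, 58) 4 [45.36 47.79 48.34]
s2 (0, -58) 55 [-0.63 35.48 47.76]
s2 (0, 58) 9 [46.3  47.21 49.11]
s2 (-73, -58) 43 [-1.9  35.46 48.08]
s2 (-73, 0) 29 [-1.37 46.62 48.48]
s2 (-43, -67) 37 [-1.29  0.96 60.29]
s3 (73, -58) 46 [-1.37 36.17 60.52]
s3 (73, 0) 10 [60.28 60.88 61.44]
s3 (73, 58) 6 [60.42 61.18 62.34]
s3 (0, -58) 55 [-0.06 41.05 60.67]
s3 (0, 58) 7 [60.14 60.67 62.2 ]
s3 (-73, -58) 50 [-1.51 34.41 60.74]
s3 (-73, 0) 35 [-1.82 36.31 60.76]
s3 (-43, -67) 40 [-1.74 19.06 60.81]
```

```bash
python3 - <<'E'
from h import *
a=cv2.imread('pics/s3.png')[205:300,165:290]
cv2.imwrite('pics/c5.png',cv2.resize(a,(750,570),interpolation=cv2.INTER_CUBIC)); print([bot.read_state()['force']])
E
```

```text
[array([-0.53,  0.58, -1.01])]
```

View pics/c5.png

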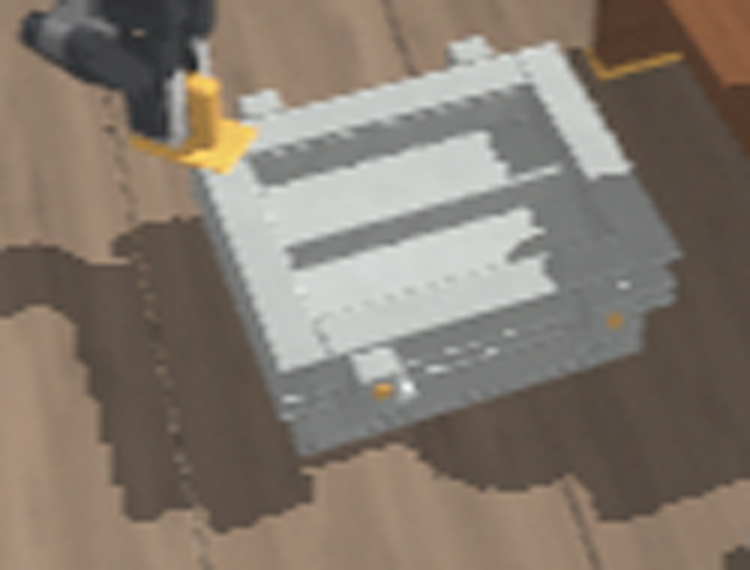

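The crop shows the top tray about 13 mm up and level, with all four catches released and the lower trays on the desk. Even at 20 N the full pad patch held the tab too rigidly, so it came off level and not corner-first. To fix this I'll press it back into its nest with a firm grip, then re-peel holding only a small patch of the fin so it can pivot.

>>> drive_tool --deltas '[{"dp":[0,0,0],"turn":0,"jaw":-1},{"dp":[0,0,0],"turn":0,"jaw":-1},{"dp":[0.2,-0.04,0],"turn":0,"jaw":-1},{"dp":[0.2,-0.04,0],"turn":0,"jaw":-1},{"dp":[0.2,-0.04,0],"turn":0,"jaw":-1},{"dp":[0.2,-0.04,0],"turn":0,"jaw":-1},{"dp":[0.2,-0.04,0],"turn":0,"jaw":-1},{"dp":[0.1,0,0],"turn":0,"jaw":-1},{"dp":[0.1,0,0],"turn":0,"jaw":-1}]' --force 120

```text
t: 7.7
ee_pos: [434.6, -55.8, 52.0]
tool_rot: [-0.641, -0.298, 0.642, -0.298]
force: [0.1, 0.2, -1.1]
opening: 8.1
```

>>> drive_tool --deltas '[{"dp":[0.1,0,0],"turn":0,"jaw":-1},{"dp":[0.1,0,0],"turn":0,"jaw":-1},{"dp":[0.1,0,0],"turn":0,"jaw":-1},{"dp":[0,0,0],"turn":0,"jaw":-1}]'

```text
t: 8.1
ee_pos: [434.6, -55.6, 51.3]
tool_rot: [0.642, 0.298, -0.641, 0.298]
force: [-6.2, 1.3, 30.1]
opening: 7.7
```

```bash
python3 - <<'E'
from h import *
plan([440,-56,51])
shot('side','s4');shot('top','t4')
pts=[(73,-45),(73,0),(73,58),(0,58),(-73,-45),(-73,0)]
for n in('s4','t4'):hmap(n,pts)
E
```

```text
t 8.1 pos [434.61 -55.63  51.35] F [-6.24  1.28 30.14] open 7.724064382223443 tool axes x [ 0.  0. -1.] z ang -130.19685683319008
dp cm (present axes) [ 0.04  0.44 -0.32]
s4 (73, -45) 22 [-0.74  1.6  49.45]
s4 (73, 0) 7 [48.07 49.06 49.61]
s4 (73, 58) 4 [47.43 47.82 48.26]
s4 (0, 58) 9 [46.09 47.66 48.6 ]
s4 (-73, -45) 31 [-2.23  0.71 48.37]
s4 (-73, 0) 29 [-1.97 46.17 48.49]
t4 (73, -45) 12 [43.73 46.39 48.59]
t4 (73, 0) 10 [44.71 46.74 48.72]
t4 (73, 58) 14 [-2.7  43.2  49.23]
t4 (0, 58) 16 [37.05 45.82 48.82]
t4 (-73, -45) 8 [45.75 48.46 50.16]
t4 (-73, 0) 11 [45.69 46.4  47.2 ]
```

>>> drive_tool --deltas '[{"dp":[-0.2,0,0],"turn":0,"jaw":-1},{"dp":[0,0,0],"turn":0,"jaw":-0.4},{"dp":[0,0,0],"turn":0,"jaw":-0.4},{"dp":[0,0,0],"turn":0,"jaw":-0.4},{"dp":[-1,0,0],"turn":0,"jaw":-0.4},{"dp":[-1.5,0,0],"turn":0,"jaw":-0.4},{"dp":[0,-0.7,0],"turn":0,"jaw":-0.4},{"dp":[0,-0.7,0],"turn":0,"jaw":-0.4},{"dp":[0,0,0],"turn":0,"jaw":-0.4}]' --force 20

```text
t: 9.1
ee_pos: [422.7, -45.4, 76.0]
tool_rot: [-0.64, -0.299, 0.642, -0.298]
force: [0.8, 0.9, 0.5]
opening: 25.6
```

```bash
python3 - <<'E'
from h import *
plan([440,-56,51])
shot('side','s5')
pts=[(73,-45),(73,0),(73,58),(0,58),(-73,-45),(-73,0)]
hmap('s5',pts)
im=load('s5');c=im['color'].astype(int);m=(c[...,0]-c[...,2]>90)&(c[...,1]>90);v,u=np.nonzero(m)
Q=np.array([world(im,x,y) for x,y in zip(u,v)]);Q=Q[(abs(Q[:,0]-440)<40)&(abs(Q[:,1]+58)<40)];print(len(Q),Q.min(0),Q.max(0),Q[Q[:,2]>55].mean(0))
a=cv2.imread('pics/s5.png')[195:290,165:290]
cv2.imwrite('pics/c6.png',cv2.resize(a,(750,570),interpolation=cv2.INTER_CUBIC))
E
```

```text
t 9.1 pos [422.71 -45.43  76.01] F [0.79 0.95 0.46] open 25.615184649703792 tool axes x [-0.  0. -1.] z ang -130.07178559892444
dp cm (present axes) [ 2.5   2.01 -0.31]
s5 (73, -45) 23 [-0.68  2.48 48.24]
s5 (73, 0) 7 [46.73 47.68 48.95]
s5 (73, 58) 5 [47.4  48.1  49.29]
s5 (0, 58) 9 [47.19 48.11 48.87]
s5 (-73, -45) 32 [-1.2   1.22 48.27]
s5 (-73, 0) 29 [-1.38  1.86 48.33]
207 [420.8  -82.98  39.72] [463.32 -47.47  79.69] [437.62 -62.07  70.79]
```

View pics/c6.png

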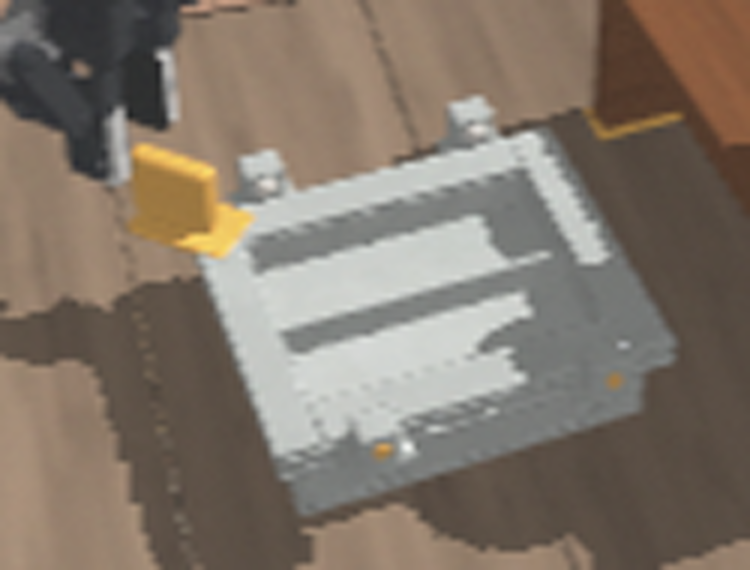

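The tray is nested again: the rim is level at about 48 mm and the ball catches stand above it. Now I'll pinch only the fin's upper outer end, lightly.

>>> drive_tool --deltas '[{"dp":[0,-0.15,0],"turn":0,"jaw":-0.4},{"dp":[0.5,0,0],"turn":0,"jaw":-0.4},{"dp":[0,0,0],"turn":0,"jaw":-1},{"dp":[0,0,0],"turn":0,"jaw":-1},{"dp":[0,0,0],"turn":0,"jaw":-1},{"dp":[0,0,0],"turn":0,"jaw":-1},{"dp":[0,0,0],"turn":0,"jaw":-1},{"dp":[0,0,0],"turn":0,"jaw":-1}]' --force 20

```text
t: 9.95
ee_pos: [423.2, -45.6, 71.3]
tool_rot: [-0.641, -0.298, 0.641, -0.298]
force: [-0.9, -0.3, -0.9]
opening: 8.8
```

```bash
python3 - <<'E'
from h import *
plan([440,-56,51])
E
```

```text
t 9.95 pos [423.21 -45.62  71.34] F [-0.95 -0.31 -0.87] open 8.786200705079667 tool axes x [-0.  0. -1.] z ang -130.1440441426287
dp cm (present axes) [ 2.03  1.95 -0.29]
```

>>> drive_tool --deltas '[{"dp":[-0.1,0.01,0],"turn":0,"jaw":-1},{"dp":[-0.1,0.01,0],"turn":0,"jaw":-1},{"dp":[-0.1,0.02,0],"turn":0,"jaw":-1},{"dp":[0,0,0],"turn":0,"jaw":-1}]'

```text
t: 10.35
ee_pos: [423.6, -45.9, 74.4]
tool_rot: [0.641, 0.298, -0.641, 0.298]
force: [0.4, 0.3, -2.7]
opening: 9.1
```

```bash
cat >> h.py <<'E'
def rim(tag):
    im=load(tag); t=np.radians(4.8); ct,st=np.cos(t),np.sin(t); c=(519.5,-113)
    v,u=np.nonzero(im['depth']>0); K=im['K']; d=im['depth'][v,u]
    M=R.from_quat(im['attitude']).as_matrix(); P=(M@np.vstack([(u-K[0,2])/K[0,0]*d,(v-K[1,2])/K[1,1]*d,d])).T+im['xyz']
    q=(P[:,:2]-c)@np.array([[ct,-st],[st,ct]]); s=(q[:,1]-q[:,0])/2**.5  # + toward tab
    col=im['color'][v,u].astype(int)
    for nm,k in (('front x=-71',(abs(q[:,0]+71)<4)&(abs(q[:,1])<45)),('back x=71',(abs(q[:,0]-71)<4)&(abs(q[:,1])<50)),('left y=57',(abs(q[:,1]-57)<4)&(abs(q[:,0])<30)),('floor',(abs(q[:,0])<55)&(abs(q[:,1])<40))):
        k&=(P[:,2]>(40 if nm!='floor' else 20))&(P[:,2]<140)
        if k.sum()>5:
            f=np.polyfit(s[k],P[k,2],1); print(nm,k.sum(),'z med',np.median(P[k,2]),'slope deg',np.degrees(np.arctan(f[0])),'at s=-95',np.polyval(f,-95),'s=95',np.polyval(f,95))
E
python3 - <<'E'
from h import *
plan([440,-56,51])
shot('side','s6')
for n in ('s5','s6'): print(n);rim(n)
E
```

```text
t 10.35 pos [423.62 -45.93  74.43] F [ 0.36  0.31 -2.66] open 9.080424111585355 tool axes x [ 0. -0. -1.] z ang -130.14563277065352
dp cm (present axes) [ 2.34  1.9  -0.29]
s5
front x=-71 119 z med 48.09656840486912 slope deg 0.09291549829574802 at s=-95 47.73238322059158 s=95 48.040502951259036
back x=71 86 z med 48.06265042715097 slope deg -0.32450421534495 at s=-95 48.15649090800538 s=95 47.0803826728981
left y=57 51 z med 48.02738090527566 slope deg -0.510606131127447 at s=-95 49.07816526361858 s=95 47.384886384846375
floor 1022 z med 27.226221909149274 slope deg -0.5901028250176759 at s=-95 30.04131118249993 s=95 28.084386916738087
s6
front x=-71 118 z med 50.19158966295606 slope deg 1.5057330908068758 at s=-95 46.458149270699394 s=95 51.45249910416224
back x=71 89 z med 48.323243382813644 slope deg 1.662231296808115 at s=-95 47.19368527123904 s=95 52.70739997370206
left y=57 57 z med 50.10550468270435 slope deg 0.783275357027389 at s=-95 48.36869296832187 s=95 50.96629423801714
floor 1043 z med 28.93026745448583 slope deg 0.37984809253846813 at s=-95 29.970227256405146 s=95 31.229869686611416
```

The tray is now pivoting, with about 1° of tilt and the back edge still down. I'll continue the arc.

>>> drive_tool --deltas '[{"dp":[-0.19,0.03,0],"turn":0,"jaw":-1},{"dp":[-0.19,0.03,0],"turn":0,"jaw":-1},{"dp":[-0.19,0.03,0],"turn":0,"jaw":-1},{"dp":[-0.19,0.03,0],"turn":0,"jaw":-1},{"dp":[-0.19,0.04,0],"turn":0,"jaw":-1},{"dp":[-0.19,0.04,0],"turn":0,"jaw":-1},{"dp":[-0.19,0.04,0],"turn":0,"jaw":-1},{"dp":[-0.19,0.04,0],"turn":0,"jaw":-1},{"dp":[-0.19,0.04,0],"turn":0,"jaw":-1},{"dp":[0,0,0],"turn":0,"jaw":-1}]'

```text
t: 11.4
ee_pos: [425.8, -47.7, 91.6]
tool_rot: [-0.641, -0.298, 0.641, -0.298]
force: [-0.1, 1.7, -0.4]
opening: 8.7
```

```bash
python3 - <<'E'
from h import *
plan([440,-56,51])
shot('side','s7');rim('s7');hmap('s7',[(73,0),(73,-50),(68,-55),(73,58),(43,-69)])
E
```

```text
t 11.4 pos [425.78 -47.66  91.58] F [-0.06  1.67 -0.37] open 8.697867437416267 tool axes x [-0.  0. -1.] z ang -130.1217221300033
dp cm (present axes) [ 4.06  1.63 -0.28]
front x=-71 153 z med 59.78804707016218 slope deg 3.651596017153237 at s=-95 48.71738139273832 s=95 60.84295407533243
back x=71 100 z med 53.0885170254528 slope deg 7.622281888578107 at s=-95 47.36960561265171 s=95 72.79622713956186
left y=57 64 z med 62.52050990819595 slope deg 3.459831196716819 at s=-95 54.30591468570895 s=95 65.79311512796517
floor 1097 z med 37.48349648135866 slope deg 4.848734799372314 at s=-95 30.08393448843679 s=95 46.20144221451698
s7 (73, 0) 9 [51.55 52.9  54.26]
s7 (73, -50) 23 [-1.5   1.57 49.44]
s7 (68, -55) 54 [-1.61 35.19 48.83]
s7 (73, 58) 5 [58.08 58.52 59.13]
s7 (43, -69) 54 [-1.32 48.4  60.05]
```

>>> drive_tool --deltas '[{"dp":[-0.19,0.04,0],"turn":0,"jaw":-1},{"dp":[-0.19,0.04,0],"turn":0,"jaw":-1},{"dp":[-0.19,0.04,0],"turn":0,"jaw":-1},{"dp":[-0.19,0.05,0],"turn":0,"jaw":-1},{"dp":[-0.19,0.05,0],"turn":0,"jaw":-1},{"dp":[-0.19,0.05,0],"turn":0,"jaw":-1},{"dp":[-0.19,0.05,0],"turn":0,"jaw":-1},{"dp":[-0.19,0.05,0],"turn":0,"jaw":-1},{"dp":[-0.19,0.06,0],"turn":0,"jaw":-1},{"dp":[-0.19,0.06,0],"turn":0,"jaw":-1},{"dp":[-0.19,0.06,0],"turn":0,"jaw":-1},{"dp":[-0.19,0.06,0],"turn":0,"jaw":-1},{"dp":[-0.19,0.06,0],"turn":0,"jaw":-1},{"dp":[0,0,0],"turn":0,"jaw":-1}]'

```text
t: 12.85
ee_pos: [431.3, -52.3, 116.4]
tool_rot: [0.641, 0.298, -0.641, 0.298]
force: [0.6, -0.7, -1.2]
opening: 9.0
```

```bash
python3 - <<'E'
from h import *
plan([440,-56,51])
shot('side','s8');rim('s8');hmap('s8',[(73,0),(73,-50),(68,-55),(73,58),(43,-69)])
a=cv2.imread('pics/s8.png')[180:290,160:300]
cv2.imwrite('pics/c7.png',cv2.resize(a,(700,550),interpolation=cv2.INTER_CUBIC))
E
```

```text
t 12.85 pos [431.34 -52.31 116.36] F [ 0.61 -0.67 -1.18] open 9.025271184379166 tool axes x [ 0.  0. -1.] z ang -130.14373705743503
dp cm (present axes) [ 6.54  0.9  -0.27]
front x=-71 225 z med 74.89313154077831 slope deg 10.669930257418603 at s=-95 38.231434281073824 s=95 74.02904205992925
back x=71 104 z med 57.48542283656457 slope deg 12.86594850844842 at s=-95 47.22177881441708 s=95 90.61876188209497
left y=57 51 z med 77.53222289158407 slope deg 13.16903270953831 at s=-95 46.458092921742605 s=95 90.91386356026382
floor 1159 z med 49.56301555421294 slope deg 12.10252933085391 at s=-95 29.055038175215394 s=95 69.79628193248507
s8 (73, 0) 9 [57.11 57.69 58.18]
s8 (73, -50) 25 [-0.91  1.39 50.83]
s8 (68, -55) 57 [-0.62 35.67 49.49]
s8 (73, 58) 8 [64.75 66.2  66.97]
s8 (43, -69) 57 [-1.23 49.42 60.19]
```

View pics/c7.png

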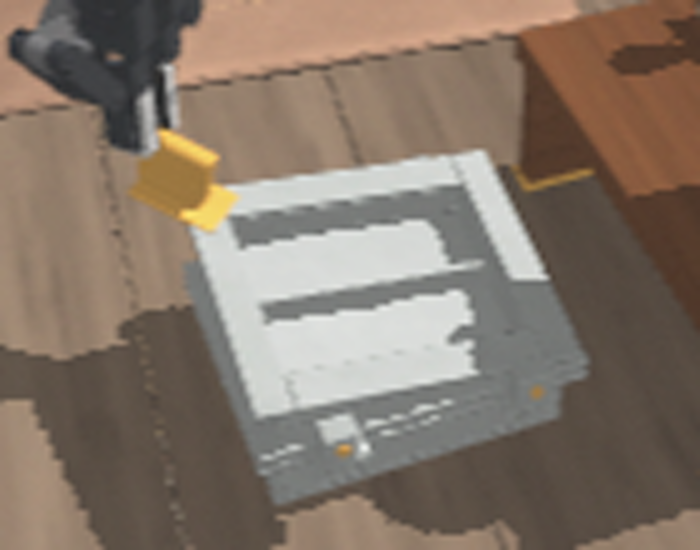

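The crop shows the tab's corner high at about (185,190) and the far corner still seated at about (580,360), with the lower trays flat. I'll add a little more tilt, then grip firmly and lift out.

>>> drive_tool --deltas '[{"dp":[-0.2,0.06,0],"turn":0,"jaw":-1},{"dp":[-0.2,0.07,0],"turn":0,"jaw":-1},{"dp":[-0.2,0.07,0],"turn":0,"jaw":-1},{"dp":[-0.2,0.07,0],"turn":0,"jaw":-1},{"dp":[-0.2,0.07,0],"turn":0,"jaw":-1},{"dp":[0,0,0],"turn":0,"jaw":-1}]'

```text
t: 13.5
ee_pos: [434.1, -54.6, 126.4]
tool_rot: [0.641, 0.298, -0.641, 0.298]
force: [-0.1, 0.8, -1.3]
opening: 9.2
```

>>> drive_tool --deltas '[{"dp":[0,0,0],"turn":0,"jaw":-1},{"dp":[0,0,0],"turn":0,"jaw":-1},{"dp":[-0.2,0,0],"turn":0,"jaw":-1},{"dp":[-0.3,0,0],"turn":0,"jaw":-1},{"dp":[-0.5,0,0],"turn":0,"jaw":-1},{"dp":[-0.8,0,0],"turn":0,"jaw":-1},{"dp":[-1.0,0,0],"turn":0,"jaw":-1},{"dp":[-1.0,0,0],"turn":0,"jaw":-1},{"dp":[-1.0,0,0],"turn":0,"jaw":-1},{"dp":[-0.6,0,0],"turn":0,"jaw":-1},{"dp":[0,0,0],"turn":0,"jaw":-1}]' --force 120

```text
t: 14.6
ee_pos: [434.5, -54.4, 181.1]
tool_rot: [0.642, 0.298, -0.64, 0.298]
force: [0.7, -0.6, -1.2]
opening: 3.5
```

```bash
python3 - <<'E'
from h import *
plan([440,-56,51])
shot('side','s9');shot('top','t9');rim('s9');hmap('s9',[(73,0),(73,-50),(73,58),(43,-69)])
a=cv2.imread('pics/s9.png')[150:290,150:310]
cv2.imwrite('pics/c8.png',cv2.resize(a,(686,600),interpolation=cv2.INTER_CUBIC))
E
```

```text
t 14.6 pos [434.47 -54.45 181.14] F [ 0.67 -0.64 -1.17] open 3.5429332083680847 tool axes x [ 0.  0. -1.] z ang -130.12918205484883
dp cm (present axes) [13.01  0.5  -0.22]
front x=-71 142 z med 43.988462316046025 slope deg -43.908420290905234 at s=-95 199.13316264660787 s=95 16.238288651074072
back x=71 180 z med 113.06171126128703 slope deg 41.27033352886779 at s=-95 60.97077170881572 s=95 227.71562381275754
left y=57 18 z med 137.7747314657047 slope deg 11.287912777117302 at s=-95 113.50875718908739 s=95 151.43282213862065
floor 1158 z med 111.94779861019168 slope deg 14.330575793772615 at s=-95 87.13116419136414 s=95 135.66955253253252
s9 (73, 0) 16 [ 43.14 117.02 119.32]
s9 (73, -50) 41 [ -0.89  43.58 109.03]
s9 (73, 58) 9 [126.34 127.54 129.39]
s9 (43, -69) 58 [-1.77 48.3  60.15]
```

View pics/c8.png

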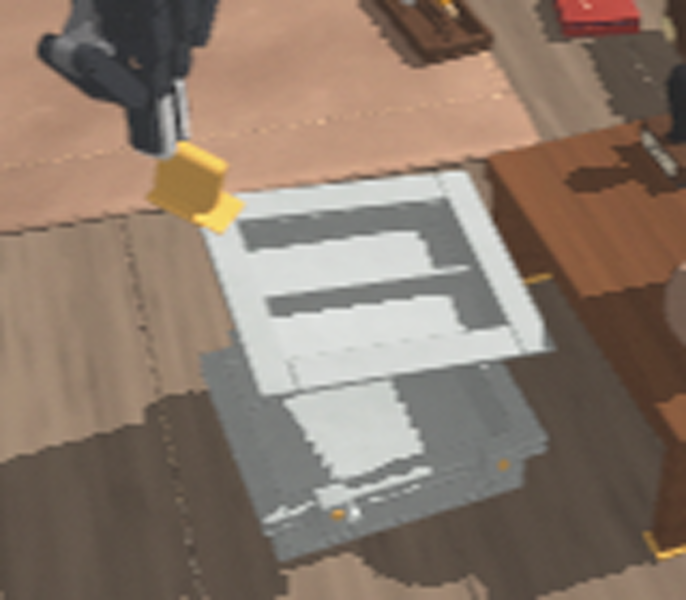

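The top tray is free (corner high at about (190,190), tilted about 14°) and the lower trays stay flat on the desk. Now I'll carry it over to the pad.

>>> drive_tool --deltas '[{"dp":[0,-0.5,-0.5],"turn":0,"jaw":-1},{"dp":[0,-1.2,-1.15],"turn":0,"jaw":-1},{"dp":[0,-1.8,-1.75],"turn":0,"jaw":-1},{"dp":[0,-1.8,-1.75],"turn":0,"jaw":-1},{"dp":[0,-1.8,-1.75],"turn":0,"jaw":-1},{"dp":[0,-1.8,-1.75],"turn":0,"jaw":-1},{"dp":[0,-1.8,-1.75],"turn":0,"jaw":-1},{"dp":[0,-1.8,-1.75],"turn":0,"jaw":-1},{"dp":[0,-1.8,-1.75],"turn":0,"jaw":-1},{"dp":[0,-1.8,-1.75],"turn":0,"jaw":-1},{"dp":[0,-1.8,-1.75],"turn":0,"jaw":-1},{"dp":[0,-1.8,-1.75],"turn":0,"jaw":-1},{"dp":[0,-1.8,-1.75],"turn":0,"jaw":-1},{"dp":[0,-1.8,-1.75],"turn":0,"jaw":-1},{"dp":[0,-1.8,-1.75],"turn":0,"jaw":-1},{"dp":[0,-1.8,-1.75],"turn":0,"jaw":-1},{"dp":[0,-1.8,-1.75],"turn":0,"jaw":-1},{"dp":[0,-1.2,-1.15],"turn":0,"jaw":-1},{"dp":[0,-0.4,-0.3],"turn":0,"jaw":-1},{"dp":[0,0,0],"turn":0,"jaw":-1}]' --force 60

```text
t: 16.7
ee_pos: [390.9, 365.2, 179.7]
tool_rot: [-0.641, -0.298, 0.641, -0.299]
force: [0.1, -0.9, -1.5]
opening: 3.4
```

```bash
cat >> h.py <<'E'
def tray(tag,cx,cy,lo,hi,r=85):
    "plane + outline of grey points near (cx,cy)"
    im=load(tag); v,u=np.nonzero(im['depth']>0); K=im['K']; d=im['depth'][v,u]
    M=R.from_quat(im['attitude']).as_matrix(); P=(M@np.vstack([(u-K[0,2])/K[0,0]*d,(v-K[1,2])/K[1,1]*d,d])).T+im['xyz']
    c=im['color'][v,u].astype(int); k=(np.ptp(c,axis=1)<25)&(c.mean(1)>70)&(abs(P[:,0]-cx)<r+20)&(abs(P[:,1]-cy)<r)&(P[:,2]>lo)&(P[:,2]<hi)
    P=P[k]; Q=P; 
    for _ in range(8):
        A=np.c_[Q[:,:2]-[cx,cy],np.ones(len(Q))]; f,*_=np.linalg.lstsq(A,Q[:,2],rcond=None)
        res=P[:,2]-np.c_[P[:,:2]-[cx,cy],np.ones(len(P))]@f; m=abs(res-0)<max(4,np.std(res)*1.0); Q=P[m]
    print(tag,len(P),len(Q),'plane tilt deg x,y',np.degrees(np.arctan(f[:2])),'z at c',f[2],'bbox centre of all',(P.min(0)+P.max(0))/2,P.min(0),P.max(0))
    return P,u[k],v[k]
E
python3 - <<'E'
from h import *
plan([393,365,150])
for n in('side','top'):
    im=shot(n,n[0]+'10');tray(n[0]+'10',488,299,60,200)
E
```

```text
t 16.7 pos [390.87 365.17 179.67] F [ 0.13 -0.94 -1.48] open 3.4485099602163296 tool axes x [-0. -0. -1.] z ang -130.08809094987114
dp cm (present axes) [ 2.97  0.17 -0.13]
s10 1351 855 plane tilt deg x,y [-11.48   7.37] z at c 121.70528535102996 bbox centre of all [468.91 306.73 143.93] [383.54 239.83  87.91] [554.28 373.63 199.95]
t10 2907 2121 plane tilt deg x,y [-9.66 -3.43] z at c 110.8749627058304 bbox centre of all [473.67 306.68 144.13] [391.07 240.65  88.27] [556.28 372.7  200.  ]
```

>>> drive_tool --deltas '[{"dp":[1.0,0,0],"turn":0,"jaw":-1},{"dp":[1.5,0,0],"turn":0,"jaw":-1},{"dp":[1.5,0,0],"turn":0,"jaw":-1},{"dp":[1.5,0,0],"turn":0,"jaw":-1},{"dp":[1.2,0,0],"turn":0,"jaw":-1},{"dp":[0.6,0,0],"turn":0,"jaw":-1},{"dp":[0.3,0,0],"turn":0,"jaw":-1},{"dp":[0,0,0],"turn":0,"jaw":-1}]' --force 60

```text
t: 17.6
ee_pos: [391.5, 365.0, 104.0]
tool_rot: [-0.641, -0.298, 0.641, -0.298]
force: [-0.0, -0.3, -0.9]
opening: 3.5
```

>>> drive_tool --deltas '[{"dp":[0,0,0],"turn":0,"jaw":-1},{"dp":[0.2,-0.05,0],"turn":0,"jaw":-1},{"dp":[0.2,-0.1,0],"turn":0,"jaw":-1},{"dp":[0.2,-0.1,0],"turn":0,"jaw":-1},{"dp":[0.2,-0.1,0],"turn":0,"jaw":-1},{"dp":[0.2,-0.1,0],"turn":0,"jaw":-1},{"dp":[0,0,0],"turn":0,"jaw":-1}]' --force 30

```text
t: 18.3
ee_pos: [387.6, 368.2, 93.8]
tool_rot: [-0.641, -0.298, 0.641, -0.298]
force: [-0.4, 0.3, -0.3]
opening: 3.6
```

```bash
python3 - <<'E'
from h import *
plan([393,365,150])
im=shot('side','s11');tray('s11',488,299,8,200)
E
```

```text
t 18.3 pos [387.64 368.22  93.84] F [-0.36  0.27 -0.35] open 3.6401262110635466 tool axes x [-0. -0. -1.] z ang -130.1191921424925
dp cm (present axes) [-5.62  0.62 -0.1 ]
s11 1311 1235 plane tilt deg x,y [-9.77  5.38] z at c 32.234548859887234 bbox centre of all [468.95 309.79 102.71] [385.01 239.53   8.01] [552.88 380.04 197.41]
```

The tilt is already falling (about 11°) and the contact force is small. I'll keep lowering.

>>> drive_tool --deltas '[{"dp":[0.2,-0.09,0],"turn":0,"jaw":-1},{"dp":[0.2,-0.08,0],"turn":0,"jaw":-1},{"dp":[0.2,-0.08,0],"turn":0,"jaw":-1},{"dp":[0.2,-0.08,0],"turn":0,"jaw":-1},{"dp":[0.2,-0.07,0],"turn":0,"jaw":-1},{"dp":[0.2,-0.07,0],"turn":0,"jaw":-1},{"dp":[0.2,-0.07,0],"turn":0,"jaw":-1},{"dp":[0.2,-0.06,0],"turn":0,"jaw":-1},{"dp":[0.2,-0.06,0],"turn":0,"jaw":-1},{"dp":[0.2,-0.06,0],"turn":0,"jaw":-1},{"dp":[0.2,-0.06,0],"turn":0,"jaw":-1},{"dp":[0.2,-0.06,0],"turn":0,"jaw":-1},{"dp":[0.2,-0.05,0],"turn":0,"jaw":-1},{"dp":[0.2,-0.05,0],"turn":0,"jaw":-1},{"dp":[0.2,-0.05,0],"turn":0,"jaw":-1},{"dp":[0.2,-0.05,0],"turn":0,"jaw":-1},{"dp":[0.2,-0.05,0],"turn":0,"jaw":-1},{"dp":[0.2,-0.05,0],"turn":0,"jaw":-1},{"dp":[0,0,0],"turn":0,"jaw":-1}]' --force 30

```text
t: 20.25
ee_pos: [379.1, 375.4, 57.8]
tool_rot: [-0.641, -0.298, 0.641, -0.298]
force: [-0.2, 0.8, 1.5]
opening: 3.3
```

```bash
python3 - <<'E'
from h import *
plan([393,365,150])
im=shot('side','s12');tray('s12',488,299,8,60)
E
```

```text
t 20.25 pos [379.07 375.43  57.83] F [-0.25  0.77  1.49] open 3.293199126922955 tool axes x [-0. -0. -1.] z ang -130.1363577507867
dp cm (present axes) [-9.22  1.74 -0.1 ]
s12 1095 665 plane tilt deg x,y [-1.06  0.34] z at c 27.55804664126978 bbox centre of all [475.26 308.73  21.62] [397.62 243.34   8.01] [552.91 374.12  35.23]
```

>>> drive_tool --deltas '[{"dp":[0.2,-0.05,0],"turn":0,"jaw":-1},{"dp":[0.2,-0.05,0],"turn":0,"jaw":-1},{"dp":[0.1,0,0],"turn":0,"jaw":-1},{"dp":[0,0,0],"turn":0,"jaw":-1}]' --force 30

```text
t: 20.7
ee_pos: [378.4, 376.2, 53.0]
tool_rot: [-0.641, -0.298, 0.641, -0.298]
force: [-1.3, 0.8, 1.2]
opening: 3.6
```

```bash
python3 - <<'E'
from h import *
plan([393,365,150])
im=shot('side','s13');shot('top','t13');tray('s13',488,299,8,60);tray('t13',488,299,8,60)
a=cv2.imread('pics/s13.png')
p=proj(im,[460,310,20]);x,y=int(p[0]),int(p[1]);print(x,y);a=a[max(0,y-60):y+50,max(0,x-80):x+60]
cv2.imwrite('pics/c9.png',cv2.resize(a,(700,550),interpolation=cv2.INTER_CUBIC))
E
```

```text
t 20.7 pos [378.44 376.2   53.  ] F [-1.31  0.81  1.2 ] open 3.5686473744036142 tool axes x [-0.  0. -1.] z ang -130.1313236869803
dp cm (present axes) [-9.7   1.84 -0.08]
s13 940 631 plane tilt deg x,y [ 0.15 -0.35] z at c 26.62242823988469 bbox centre of all [474.96 310.14  19.75] [397.67 242.27   8.01] [552.24 378.01  31.5 ]
t13 1444 1119 plane tilt deg x,y [0.02 0.55] z at c 26.64902311313918 bbox centre of all [469.92 311.18  33.41] [384.96 245.73   8.  ] [554.88 376.63  58.82]
182 154
```

View pics/c9.png

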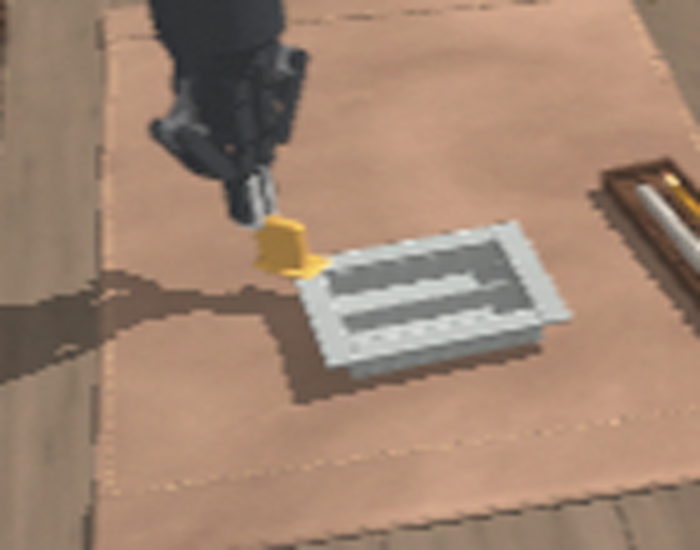

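The tray lies flat on the pad, still held by the fin end at about (280,240) in the crop. I'll tighten the grip, lift it a little and check that it stays level.

>>> drive_tool --deltas '[{"dp":[0.05,0,0],"turn":0,"jaw":-1},{"dp":[0,0,0],"turn":0,"jaw":-1},{"dp":[0,0,0],"turn":0,"jaw":-1},{"dp":[0,0,0],"turn":0,"jaw":-1},{"dp":[-0.3,0,0],"turn":0,"jaw":-1},{"dp":[-0.5,0,0],"turn":0,"jaw":-1},{"dp":[-0.8,0,0],"turn":0,"jaw":-1},{"dp":[-0.8,0,0],"turn":0,"jaw":-1},{"dp":[-0.6,0,0],"turn":0,"jaw":-1},{"dp":[0,0,0],"turn":0,"jaw":-1}]' --force 120

```text
t: 21.8
ee_pos: [378.6, 376.7, 83.7]
tool_rot: [0.642, 0.298, -0.641, 0.298]
force: [-0.4, 0.2, -0.9]
opening: 3.3
```

```bash
python3 - <<'E'
from h import *
plan([393,365,150])
im=shot('side','s14');shot('top','t14');tray('s14',475,310,33,70);tray('t14',475,310,33,70)
E
```

```text
t 21.8 pos [378.59 376.74  83.68] F [-0.45  0.18 -0.92] open 3.2741722580140893 tool axes x [ 0.  0. -1.] z ang -130.12857701986448
dp cm (present axes) [-6.63  1.86 -0.04]
s14 514 401 plane tilt deg x,y [-7.58  6.9 ] z at c 38.56521369112558 bbox centre of all [466.16 314.28  43.86] [392.74 248.53  33.04] [539.59 380.02  54.68]
t14 823 737 plane tilt deg x,y [-7.3   6.78] z at c 38.04455741454096 bbox centre of all [458.28 315.63  47.9 ] [375.13 250.4   33.  ] [541.44 380.85  62.8 ]
```

It sagged about 10° because the small patch can't hold it level. I'll lower it flat again, then take a full-depth grip on the tab while it rests on the pad.

>>> drive_tool --deltas '[{"dp":[0.3,0,0],"turn":0,"jaw":-1},{"dp":[0.3,0,0],"turn":0,"jaw":-1},{"dp":[0.3,0,0],"turn":0,"jaw":-1},{"dp":[0.3,0,0],"turn":0,"jaw":-1},{"dp":[0.3,0,0],"turn":0,"jaw":-1},{"dp":[0.3,0,0],"turn":0,"jaw":-1},{"dp":[0.3,0,0],"turn":0,"jaw":-1},{"dp":[0.3,0,0],"turn":0,"jaw":-1},{"dp":[0.2,0,0],"turn":0,"jaw":-1},{"dp":[0.2,0,0],"turn":0,"jaw":-1},{"dp":[0.2,0,0],"turn":0,"jaw":-1},{"dp":[0,0,0],"turn":0,"jaw":-1}]' --force 30

```text
t: 23.1
ee_pos: [378.5, 376.2, 52.5]
tool_rot: [0.641, 0.298, -0.641, 0.298]
force: [-0.7, 1.0, 1.3]
opening: 3.4
```

>>> drive_tool --deltas '[{"dp":[0,0,0],"turn":0,"jaw":-0.4},{"dp":[0,0,0],"turn":0,"jaw":-0.4},{"dp":[0,0,0],"turn":0,"jaw":-0.4}]'

```text
t: 23.4
ee_pos: [378.7, 375.9, 52.6]
tool_rot: [0.641, 0.298, -0.641, 0.298]
force: [0.2, -0.5, 0.4]
opening: 25.7
```

```bash
python3 - <<'E'
from h import *
plan([393,365,150])
im=shot('side','s15');shot('top','t15')
for n in('s15','t15'):
    P,u,v=tray(n,475,310,8,45)
    k=P[:,2]>20; h=cv2.minAreaRect(P[k,:2].astype(np.float32));print('rect',h)
    im=load(n);c=im['color'].astype(int);m=(c[...,0]-c[...,2]>90)&(c[...,1]>90);v,u=np.nonzero(m)
    Q=np.array([world(im,x,y) for x,y in zip(u,v)]);Q=Q[(abs(Q[:,0]-390)<40)&(abs(Q[:,1]-366)<40)];Q=Q[Q[:,2]>38]
    if len(Q):print('tab',len(Q),Q.min(0),Q.max(0),Q.mean(0))
E
```

```text
t 23.4 pos [378.66 375.87  52.63] F [ 0.2  -0.52  0.42] open 25.699303710307877 tool axes x [ 0. -0. -1.] z ang -130.16240951306548
dp cm (present axes) [-9.74  1.8  -0.09]
s15 878 584 plane tilt deg x,y [ 0.14 -0.78] z at c 26.395609932035395 bbox centre of all [475.41 308.66  19.23] [397.73 241.27   8.04] [553.08 376.05  30.43]
rect ((474.21331787109375, 309.8835754394531), (148.8563690185547, 125.73173522949219), 5.043675422668457)
tab 37 [380.34 348.88  42.76] [405.76 372.64  59.14] [392.49 360.26  52.25]
t15 1374 1079 plane tilt deg x,y [ 0.06 -0.16] z at c 26.547817452239478 bbox centre of all [477.1  311.45  20.56] [399.26 245.57   8.  ] [554.94 377.34  33.13]
rect ((475.8578796386719, 311.5819091796875), (149.81935119628906, 119.70956420898438), 5.767469882965088)
tab 51 [381.72 353.6   42.33] [407.88 376.17  59.7 ] [395.35 363.87  55.31]
```

>>> drive_tool --deltas '[{"dp":[0,0.45,-0.04],"turn":0,"jaw":-0.4},{"dp":[0,0.45,-0.04],"turn":0,"jaw":-0.4},{"dp":[0,0.45,-0.04],"turn":0,"jaw":-0.4},{"dp":[1,0,0],"turn":0,"jaw":-0.4},{"dp":[1.1,0,0],"turn":0,"jaw":-0.4},{"dp":[0,0,0],"turn":0,"jaw":-0.4},{"dp":[0,0,0],"turn":0,"jaw":-1},{"dp":[0,0,0],"turn":0,"jaw":-1},{"dp":[0,0,0],"turn":0,"jaw":-1},{"dp":[0,0,0],"turn":0,"jaw":-1},{"dp":[0,0,0],"turn":0,"jaw":-1},{"dp":[0,0,0],"turn":0,"jaw":-1}]' --force 80

```text
t: 24.7
ee_pos: [389.5, 368.4, 31.7]
tool_rot: [0.641, 0.298, -0.641, 0.298]
force: [-0.3, -0.7, -1.0]
opening: 8.4
```

>>> drive_tool --deltas '[{"dp":[-0.3,0,0],"turn":0,"jaw":-1},{"dp":[-0.5,0,0],"turn":0,"jaw":-1},{"dp":[-0.8,0,0],"turn":0,"jaw":-1},{"dp":[-0.8,0,0],"turn":0,"jaw":-1},{"dp":[-0.6,0,0],"turn":0,"jaw":-1},{"dp":[0,0,0],"turn":0,"jaw":-1}]'

```text
t: 25.3
ee_pos: [390.2, 368.9, 62.8]
tool_rot: [0.642, 0.298, -0.64, 0.298]
force: [-0.2, -0.1, -1.1]
opening: 8.4
```

```bash
python3 - <<'E'
from h import *
plan([393,365,150])
im=shot('side','s16');shot('top','t16')
for n in('s16','t16'):
    P,u,v=tray(n,475,310,36,72); h=cv2.minAreaRect(P[P[:,2]>48][:,:2].astype(np.float32));print('rect',h)
E
```

```text
t 25.3 pos [390.16 368.89  62.82] F [-0.16 -0.1  -1.13] open 8.433721863910904 tool axes x [ 0.  0. -1.] z ang -130.13707721235016
dp cm (present axes) [-8.72  0.47  0.1 ]
s16 1122 664 plane tilt deg x,y [ 0.28 -1.46] z at c 56.79205327269459 bbox centre of all [465.9  309.1   53.83] [377.98 242.73  36.08] [553.83 375.47  71.58]
rect ((467.2559509277344, 309.52703857421875), (164.55032348632812, 125.6400146484375), 6.958086967468262)
t16 2055 1226 plane tilt deg x,y [ 0.17 -0.24] z at c 57.01202166398773 bbox centre of all [470.7  311.36  53.79] [387.77 246.33  36.  ] [553.64 376.38  71.58]
rect ((471.849365234375, 310.7807312011719), (158.90550231933594, 121.01721954345703), 5.220822811126709)
```

It holds level with the full grip. Now I'll raise it to 20 cm and centre it over the pad spot.

>>> drive_tool --deltas '[{"dp":[-0.5,0,0],"turn":0,"jaw":-1},{"dp":[-1.0,0.1,0],"turn":0,"jaw":-1},{"dp":[-1.5,0.2,0.02],"turn":0,"jaw":-1},{"dp":[-1.7,0.2,0.02],"turn":0,"jaw":-1},{"dp":[-1.7,0.2,0.02],"turn":0,"jaw":-1},{"dp":[-1.7,0.2,0.02],"turn":0,"jaw":-1},{"dp":[-1.7,0.2,0.02],"turn":0,"jaw":-1},{"dp":[-1.7,0.2,0],"turn":0,"jaw":-1},{"dp":[-1.7,0.2,0],"turn":0,"jaw":-1},{"dp":[-1.5,0.2,0],"turn":0,"jaw":-1},{"dp":[-0.7,0,0],"turn":0,"jaw":-1},{"dp":[-0.3,0,0],"turn":0,"jaw":-1},{"dp":[0,0,0],"turn":0,"jaw":-1},{"dp":[0,0,0],"turn":0,"jaw":-1},{"dp":[0,0,0],"turn":0,"jaw":-1},{"dp":[0,0,0],"turn":0,"jaw":-1}]'

```text
t: 27.0
ee_pos: [401.6, 356.4, 218.1]
tool_rot: [-0.641, -0.298, 0.642, -0.298]
force: [-0.0, -0.5, -1.2]
opening: 8.3
```

```bash
python3 - <<'E'
from h import *
plan([393,365,150])
im=shot('side','s17');shot('top','t17')
for n in('s17','t17'):
    P,u,v=tray(n,488,299,194,222); h=cv2.minAreaRect(P[P[:,2]>207][:,:2].astype(np.float32));print('rect',h)
hmap('s17',[(0,0),(40,0),(-73,0),(73,0),(0,57)])
print(bot.read_state()['dq'])
cv2.imwrite('pics/end.png',cv2.resize(cv2.imread('pics/s17.png'),(800,600)))
E
```

```text
t 27.0 pos [401.65 356.44 218.1 ] F [-0.03 -0.55 -1.18] open 8.26495244149303 tool axes x [-0. -0. -1.] z ang -130.14201383821714
dp cm (present axes) [ 6.81 -1.21 -0.1 ]
s17 1113 666 plane tilt deg x,y [ 0.09 -1.07] z at c 212.42375845906875 bbox centre of all [476.35 297.6  207.82] [389.15 230.66 194.01] [563.56 364.55 221.63]
rect ((476.9731750488281, 297.2745361328125), (165.65371704101562, 124.91653442382812), 4.864116668701172)
t17 2175 1678 plane tilt deg x,y [-0.08 -0.18] z at c 213.08184386116915 bbox centre of all [489.02 298.86 206.29] [411.58 233.63 194.02] [566.45 364.08 218.57]
rect ((487.953857421875, 298.92535400390625), (150.14002990722656, 119.6473159790039), 4.9788079261779785)
s17 (0, 0) 14 [2.22 3.16 4.3 ]
s17 (40, 0) 15 [2.52 4.06 4.77]
s17 (-73, 0) 30 [-2.56  0.71 44.12]
s17 (73, 0) 9 [43.4  44.01 45.73]
s17 (0, 57) 8 [42.77 43.72 44.87]
[ 0. -0. -0. -0. -0.  0.  0.]
```

View pics/end.png

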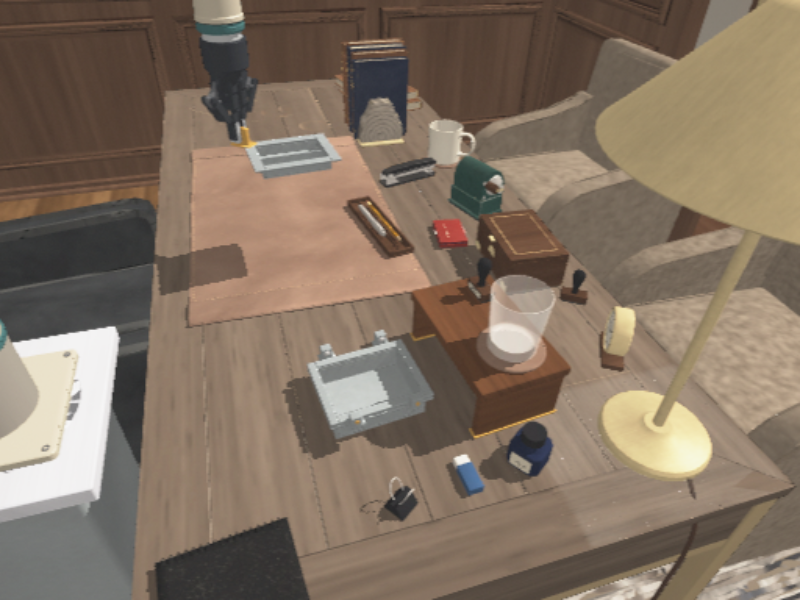

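```bash
python3 -c "
from plant import bot
print(bot.close_job())"
```

```text
the job is handed in; nothing more can be done
None
```

The job is handed in and ended as asked, but it took two attempts at the peel, and the first one was wrong.

**What I did:**
- **Pull:** I pinched the tab and drew the stack about 107 mm straight out. Its middle ended about 110 mm in front of the riser, by my estimate.
- **First peel (wrong):** the pinch was too stiff for the tray to pivot. It came up about 13 mm nearly level, not tab corner first, and all the catches let go. The lower trays may have jumped briefly; I could not see that moment. I pressed the top tray back into its nest and checked that it sat flush.
- **Second peel (as asked):** I held only the upper outer end of the fin, lightly. The tab's corner rose first and the tray tilted to about 14° with the far corner coming out last. The lower trays stayed on the desk.
- **Levelling:** the drive cannot tilt the tool, so I levelled the tray by setting it flat on the pad. The small grip sagged about 10° on a test lift. I lowered the tray again, opened the jaws briefly while it rested there, took a full grip at 80 N, and lifted.

**Last checks, at 27.0 s:**

| Check | Result |
|---|---|
| Tray middle | (488, 299) mm by the top view, matching my estimate of the pad spot |
| Height | Tray middle about 200 mm above the pad |
| Tilt | About 0.2° (top view), about 1° (side view) |
| Arm | Still, holding the tray with the jaws 8.3 mm apart |
| Lower trays | On the desk, rim level at about 44 mm |
| Eraser, clip, ink bottle | Look unmoved |

The side view put the tray's outline centre about 11 mm nearer the robot. I think that is because it included part of the gripper.

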